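# Stand the rain-gauge dipstick to drain in the enamel mug, leaning by the handle

## Task

Lift the yellow dipstick out of its wooden block and lower it, brass foot first, into the blue enamel mug until the foot reaches the bottom before you let go. Leave it leaning against the rim on the handle side of the mug, with the mug upright, and do not shift the red rain gauge, the sunshine recorder or the wind cup.

Things in the scene. Friction and masses are not known exactly. Their poses are not given: they have to be found in the camera images.
- dipstick_mid (a point): Point on the axis of the loose dipstick, half-way along it: 105 mm from either end. The dipstick is a straight round rod 210 mm long, about 50 g, centre of mass below half-way: 10 mm diameter (lowest 30 mm brass, then yellow with dark bands) up to 160 mm from the foot, then a black round grip 18 mm in diameter and 50 mm long up to the top end. z runs along the rod from the flat brass foot to the black grip. It starts upright and loose in the block's hole.
- dipstick: The same dipstick; origin at the centre of its flat brass foot, z along the rod towards the black grip.
- dipstick_mark (a point): Point on the dipstick's axis 115 mm from the foot; it comes level with the mug's rim when the stick leans in the mug.
- stand: Fixed dark wooden block 90 x 90 x 50 mm high; origin at the centre of its underside on the table. In the middle of its top a round upright hole about 17 mm wide and 40 mm deep holds the dipstick's foot.
- mug: Loose chipped blue enamel mug, 0.38 kg, standing upright on the table: straight round wall, outside diameter 76 mm, 110 mm high, wall 4 mm (inside diameter 68 mm), bottom 5 mm thick. Origin at the centre of its underside, z up, +y towards the handle; the handle reaches out to 75 mm from the mug's axis, between 20 and 95 mm up. It may face any way.
- rain_gauge: Bystander: red plastic rain gauge cylinder, open at the top, loose, 80 mm diameter (92 mm at the collar), 115 mm high; origin at the centre of its underside. It may change places with the mug.
- sun_recorder: Bystander: sunshine recorder, a glass sphere in a brass cradle on a round foot, loose, 100 mm wide, 120 mm high; origin at the centre of its underside.
- wind_cup: Bystander: stainless wind cup 74 mm wide and 36 mm high standing mouth up, with a thin arm along its +x to an aluminium hub 97 mm from the origin; loose; origin at the centre of the cup's underside.

How it is judged:
On the way:
1. the dipstick's foot has been lowered to within 20 mm of the mug's inner bottom while still held (z of dipstick in the frame of mug below 0.025 m and horizontal distance between dipstick and mug below 0.036 m and contact force between the fingers and dipstick above 0.5 N), for 0.1 s.
At the end, for the whole second after the job is handed in: The dipstick rests in the mug, foot within 10 mm of the inner bottom, tilted 0.12 to 0.75 rad, against the rim within about 45 degrees either side of the handle's direction; the mug stands on the table, upright within 0.08 rad; both at rest (z of dipstick in the frame of mug below 0.015 m and horizontal distance between dipstick and mug below 0.036 m and y of dipstick_mark in the frame of mug above 0.018 m and x of dipstick_mark in the frame of mug between -0.0225 and 0.0225 m and angle between dipstick's own z axis and vertical between 0.12 and 0.75 rad and angle between mug's own z axis and vertical below 0.08 rad and height (world z) of mug below 0.01 m and linear speed of each of dipstick, mug below 0.02 m/s); the robot touches nothing.
It fails at once if the mug is tipped by more than 0.35 rad (angle between mug's own z axis and vertical above 0.35 rad).
It fails at once if the rain gauge is shifted by more than 30 mm (distance of rain_gauge from where it was at the start of the episode above 0.03 m).
It fails at once if the sunshine recorder is shifted by more than 30 mm (distance of sun_recorder from where it was at the start of the episode above 0.03 m).
It fails at once if the wind cup is shifted by more than 30 mm (distance of wind_cup from where it was at the start of the episode above 0.03 m).
It also fails if it takes over 35 s, if anything falls off the work surface, if the arm or the gripper's body presses on something with over 40 N, if the wrist force passes 120 N, or if a joint passes its speed limit or range.

## Robot

A 6-joint arm with a two-finger parallel gripper is mounted at the origin on the work surface. World frame = base frame: x ahead of the robot, y to its left, z up, the work surface at z = 0. Lengths are in m, angles in rad, forces in N, time in s.
With the tool pointing down it reaches from about 0.35 to 0.975 m from the base axis. Payload 17.4 kg.
Tool frame: the origin (TCP) lies between the finger pads; the fingertips stand 14 mm ahead of it and the grasp point (between the pads) lies 5 mm behind it; z points along the fingers, y is the direction in which the jaws open and shut (so a half turn about z gives the same grasp; the last joint's range is limited). The gripper opens to 85 mm and grips with 20 to 120 N. Pads are 22 mm wide; open, the fingers measure 114 mm over their backs; the gripper's body (76 mm by 85 mm) begins 54 mm behind the grasp point. The pads swing forward as they close: fully open they stand 13 mm farther back than shut.
Start: joints at [-1.228, 0.116, 1.442, -0, 1.584, -0.038], TCP at [0.251, -0.627, 0.245] pointing down, gripper open.
Joint ranges: [-2.83, 2.83], [-0.83, 2.19], [0.07, 2.5], [-1.14, 4.28], [0.01, 3], [-2.97, 2.97]. Speed limits (rad/s): [1.89, 1.89, 2.22, 3.14, 3.14, 3.14].

## Interface

Orientations are given as a rotation vector (axis times angle).
In Python, from cell import env gives the robot as it stands.
- The arm moves only by the shell command python3 -m crank 'ROWS' [FORCE]. ROWS is a JSON object of lists of equal length, an entry for each row: "claw": the closure in counts, from 0 (fully open) to 255 (shut); "offset": the shift along the tool's x, y, z in units of 30 mm (1.0 is 30 mm), a list of three; "angular": the turn, a rotation vector about the tool's x, y, z in degrees, a list of three. A call has exactly 10 rows; each row shifts and turns the pose as measured when the row begins, along the tool's axes as they then stand; what a row does not reach is not made up. A row lasts 1/10 s, in which the tool goes at most 50 mm and 8.59 degrees, less where a joint would pass 70% of its speed; a pose out of reach is approached as far as the arm can. A call is refused whole if a number of a shift passes 1 or a number of a turn 8.59, either way. A call with a gripper value outside its range is refused whole. The fingers move at their own pace and stop on an object; FORCE is the grip in N (left out, the last holds). Time passes only in rows, so rows that do not move let the fingers close, or fill a call up. It gives the time, the measured TCP pose, the force and the opening at its end, in the units of the state.
- env.read_state(): the state, without advancing time (a new reading comes with each control period).
- env.capture(name): name is "scene" or "top" or "wrist"; returns (picture, depth): 480x640x3 uint8, blue, green, red; 480x640 float32, m along the optical axis (not along the pixel's ray), 0 where there is no reading.
- env.camera_model(name): a dict with "fx", "fy", "cx", "cy" (pixels), "xyz" and "attitude" of the camera in the world. Camera axes: x right, y up, looking along -z (the intrinsics and any distortion apply to the point x, -y, -z); pixel columns grow to the right and rows downward; lengths in m; the calibration is good to about 2 mm. The wrist camera is an equidistant fisheye: a pixel r from the principal point sees the ray r / f radians off the axis. A picture is of the moment at which its call begins: read the wrist's pose just before it. camera_model takes no time and is no camera call; for the wrist camera it gives the pose at the moment of the call.
- env.hand_in(): hands the job in, once; it reports no verdict.
The state is a dict: "clock": time; "joints": joint angles; "joint_vel": joint speeds; "joint_torque": joint torques, N m; "tcp_pos": TCP position; "tcp_rot": TCP orientation; "wrist_force": force on the tool from outside, world axes, zero at the start; "moment": the same for the moment, N m; "opening": finger opening in m.
Only numpy, scipy, OpenCV 4.12 (cv2) and the standard library are available. Lean on these libraries where they do the work, as an engineer would, in place of code of your own. Each camera call takes 0.05 s, during which the arm holds its last target. There are 200 camera calls.

## Working session

There is one attempt and no reset: what is moved stays moved. The work goes in short steps, Python scripts to look and compute and a shell command to move; the robot and the scene stay as the last step left them, time stands still between calls to the robot, and variables do not carry over. Pictures are saved under pics/ and viewed, about 8 in all and at most 12, crops included, and the job is handed in when it is done.

```bash
ls; mkdir -p pics
python3 - <<'E'
from cell import env
import cv2,numpy as np
s=env.read_state();print(s)
for n in ("top","scene"):
    im,d=env.capture(n);cv2.imwrite(f"pics/{n}0.png",im);np.save(f"pics/{n}0.npy",d);print(n,env.camera_model(n),(d>0).mean())
print(env.camera_model("wrist"))
E
```

```text
pics
{'clock': 0.0, 'joints': array([-1.22779999e+00,  1.16495080e-01,  1.44233339e+00, -1.77486684e-05,
        1.58398481e+00, -3.78092630e-02]), 'joint_vel': array([-7.85438195e-04,  4.14127136e-04, -8.86652414e-04,  1.26029742e-05,
        8.65578348e-04, -9.76112342e-04]), 'joint_torque': array([-1.81075335e-03, -7.31972480e+01, -6.32477188e+01, -1.34626421e-04,
        6.26821551e-03,  1.81912043e-05]), 'tcp_pos': array([ 0.25079255, -0.62647206,  0.24451373]), 'tcp_rot': array([-3.08363611e+00, -5.94332175e-01,  3.18872187e-04]), 'wrist_force': array([ 0.12662769, -0.65184455, -0.43686144]), 'moment': array([-0.01571667, -0.04310016,  0.03259807]), 'opening': 0.08553408721273567}
top {'fx': 570.2275095530485, 'fy': 570.2275095530485, 'cx': 311.8372281006382, 'cy': 239.99348968748427, 'xyz': array([0.54841759, 0.01184821, 1.1689964 ]), 'attitude': array([ 0.09257671, -0.08039397, -1.59585049])} 0.9960188802083333
scene {'fx': 591.4326501813736, 'fy': 591.4326501813736, 'cx': 316.44673760386047, 'cy': 251.28826647218858, 'xyz': array([ 0.96302405, -0.55610942,  0.78406843]), 'attitude': array([0.73721232, 0.21371357, 0.49058477])} 0.9959928385416666
{'fx': 371.64829954431775, 'fy': 371.64829954431775, 'cx': 321.33104691191846, 'cy': 236.1740425456515, 'xyz': array([ 0.32941422, -0.59500542,  0.3712487 ]), 'attitude': array([-0.29371855,  0.20083229, -1.17844499])}
```

View pics/top0.png

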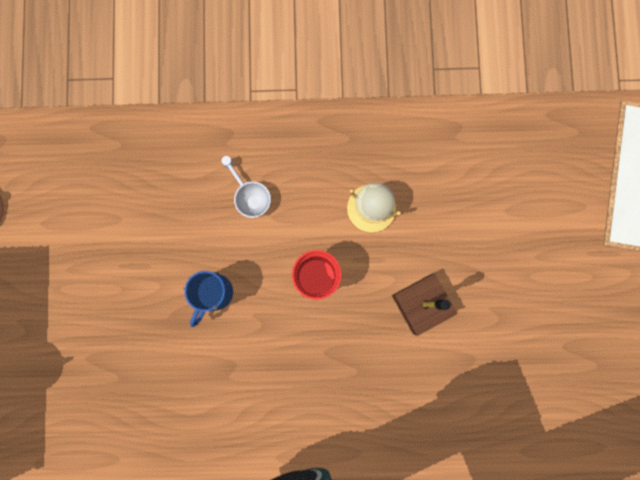

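View pics/scene0.png

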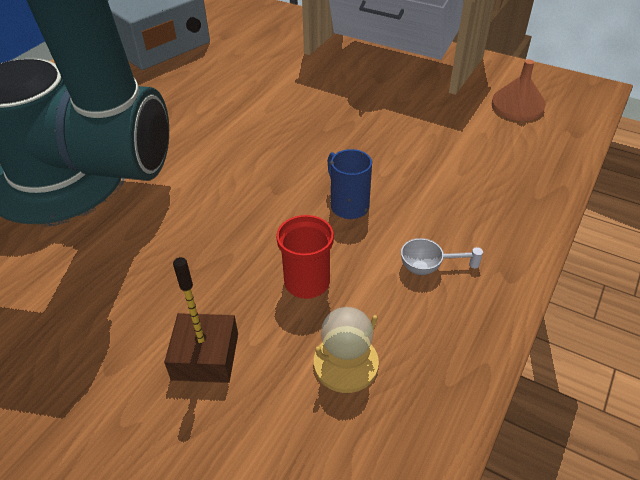

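The top view shows the mug at about (208,290) with its handle towards (196,320), the red gauge at (317,275), the recorder at (373,207) and the wind cup at (252,199). The block is at (425,303), with the black grip at (443,304). The scene view shows the grip top at (180,262), the stick entering the block at (200,342), and the mug at (351,182) with its handle to the left.

```bash
cat > h.py <<'E'
import numpy as np,cv2
from scipy.spatial.transform import Rotation as R
def ray(m,uv,fish=False):
    uv=np.atleast_2d(uv).astype(float);a=(uv[:,0]-m['cx'])/m['fx'];b=(uv[:,1]-m['cy'])/m['fy']
    if fish:
        r=np.hypot(a,b)+1e-12;d=np.c_[a/r*np.sin(r),-b/r*np.sin(r),-np.cos(r)]
    else: d=np.c_[a,-b,-np.ones(len(a))]
    return R.from_rotvec(m['attitude']).apply(d)
def plane(m,uv,z,fish=False):
    d=ray(m,uv,fish);return m['xyz']+d*((z-m['xyz'][2])/d[:,2])[:,None]
def two(m1,u1,m2,u2,f1=False,f2=False):
    a=ray(m1,u1,f1)[0];b=ray(m2,u2,f2)[0];s=np.linalg.lstsq(np.c_[a,-b],m2['xyz']-m1['xyz'],rcond=None)[0]
    p=m1['xyz']+a*s[0];q=m2['xyz']+b*s[1];return (p+q)/2,np.linalg.norm(p-q)
def deproj(m,d,mask,fish=False):
    v,u=np.nonzero(mask&(d>0));r=ray(m,np.c_[u,v],fish);z=d[v,u]
    if fish:
        ax=R.from_rotvec(m['attitude']).apply([0,0,-1]);z=z/(r@ax)
    return m['xyz']+r*z[:,None],np.c_[u,v]
def circ(p):
    A=np.c_[2*p[:,:2],np.ones(len(p))];c=np.linalg.lstsq(A,(p[:,:2]**2).sum(1),rcond=None)[0]
    return c[:2],np.sqrt(c[2]+c[0]**2+c[1]**2)
def hsv(im): return cv2.cvtColor(im,cv2.COLOR_BGR2HSV)
E
python3 - <<'E'
from h import *; from cell import env
M={n:env.camera_model(n) for n in('top','scene')};I={n:cv2.imread(f'pics/{n}0.png') for n in M};D={n:np.load(f'pics/{n}0.npy') for n in M}
def box(n,x0,x1,y0,y1):
    m=np.zeros((480,640),bool);m[y0:y1,x0:x1]=1;return m
for n,b in(('top',(175,245,260,335)),('scene',(320,385,140,225))):
    h=hsv(I[n]);m=(abs(h[...,0].astype(int)-112)<14)&(h[...,1]>120)&box(n,*b)
    p,_=deproj(M[n],D[n],m);rim=p[(p[:,2]>.1)];c,r=circ(rim[rim[:,2]>.104]) 
    k=p[(np.hypot(*(p[:,:2]-c).T)>.045)&(p[:,2]>.03)]
    print(n,'mug depth',c,r,np.percentile(p[:,2],[1,50,99]),'handle',k.mean(0),len(k), np.degrees(np.arctan2(*(k.mean(0)[:2]-c)[::-1])))
# grip
for n,b in(('top',(425,460,290,320)),('scene',(165,200,250,300))):
    g=(I[n].max(2)<45)&box(n,*b);p,uv=deproj(M[n],D[n],g)
    t=p[p[:,2]>p[:,2].max()-.008]; print(n,'grip z',np.percentile(p[:,2],[1,50,99]),'top mean',t.mean(0),'n',len(p),'uv mean',uv.mean(0), 'uvtop',uv[p[:,2]>p[:,2].max()-.008].mean(0),'mean',p.mean(0))
h=hsv(I['top']);m=(h[...,2]<110)&box('top',385,465,265,340);p,uv=deproj(M['top'],D['top'],m);q=p[abs(p[:,2]-.05)<.006]
r=cv2.minAreaRect((q[:,:2]*1000).astype(np.float32));print('stand top',r,np.median(q[:,2]))
# others in depth
p,uv=deproj(M['top'],D['top'],np.ones((480,640),bool))
s=p[(p[:,2]>.02)&(p[:,2]<.4)&(p[:,0]>.3)&(p[:,0]<.85)&(abs(p[:,1])<.45)]
for z in(uv_b for uv_b in((285,345,245,305),(345,405,180,235),(215,275,150,220))):
    p,_=deproj(M['top'],D['top'],box('top',*z));p=p[p[:,2]>.02];print(p.min(0),p.max(0))
E
```

```text
top mug depth [0.57675274 0.21982823] 0.03513835494912482 [0.00179824 0.03539002 0.11369275] handle [0.52487254 0.24481405 0.07002386] 80 154.28425353041865
scene mug depth [0.5772822  0.21878458] 0.035884435081623894 [0.00626242 0.07539406 0.11183936] handle [0.51777897 0.24509595 0.06956939] 55 156.14575376021492
top grip z [0.18355063 0.21544324 0.22312383] top mean [ 0.54173942 -0.19690878  0.21977541] n 68 uv mean [440.70588235 303.64705882] uvtop [443.61764706 303.47058824] mean [ 0.54150734 -0.1940887   0.21025456]
scene grip z [0.17444692 0.20454672 0.22191783] top mean [ 0.54358287 -0.20173151  0.21954204] n 400 uv mean [182.51   273.5575] uvtop [179.85074627 263.73134328] mean [ 0.5455713  -0.20345738  0.20285226]
stand top ((542.4906005859375, -198.09593200683594), (87.89816284179688, 90.87966918945312), 26.646282196044922) 0.0506640114311554
[ 0.55690309 -0.03200979  0.02002005] [0.64606325 0.05863351 0.12225324]
[ 0.70282037 -0.1500003   0.02015015] [ 0.77572086 -0.05557889  0.12498063]
[0.72450835 0.10273838 0.02018497] [0.85048008 0.19925992 0.04260668]
```

```bash
cat > go.py <<'E'
# print shift (units of 30mm, tool axes) and turn (deg, tool axes) from the present pose to a target
from h import *; from cell import env
def target(p,az,tilt=0.):
    "tcp p, tool x azimuth az deg, tool tilted so that its back leans tilt rad to az"
    h=np.array([np.cos(np.radians(az)),np.sin(np.radians(az)),0]);e=np.array([0,0,1.])
    z=-np.cos(tilt)*e-np.sin(tilt)*h;y=-np.cross(e,h);return np.array(p),R.from_matrix(np.c_[np.cross(y,z),y,z])
def rep(p,T):
    s=env.read_state();C=R.from_rotvec(s['tcp_rot']);d=p-s['tcp_pos']
    print('t %.2f'%s['clock'],'tcp',s['tcp_pos'].round(4),'open %.4f'%s['opening'],'q',s['joints'].round(2),'F',s['wrist_force'].round(1))
    print('units',(C.inv().apply(d)/.03).round(2),'deg',np.degrees((C.inv()*T).as_rotvec()).round(1),'units in target axes',(T.inv().apply(d)/.03).round(2))
E
python3 - <<'E'
from go import *
t,s=env.camera_model('top'),env.camera_model('scene')
print('grip top two views',two(t,(444.5,303.5),s,(180,261)))
print('plane .22',plane(t,(444.5,303.5),.22),plane(s,(180,261),.22))
rep(*target([.5425,-.198,.27],155))
E
python3 -m crank '{"claw":[0,0,0,0,0,0,0,0,0,0],"offset":[[1,-0.65,-0.08],[1,-0.65,-0.08],[1,-0.65,-0.08],[1,-0.65,-0.08],[1,-0.65,-0.08],[1,-0.65,-0.08],[1,-0.65,-0.08],[1,-0.65,-0.08],[1,-0.65,-0.08],[1,-0.65,-0.08]],"angular":[[0,0,0],[0,0,0],[0,0,0],[0,0,0],[0,0,0],[0,0,0],[0,0,0],[0,0,0],[0,0,0],[0,0,0]]}' 60
python3 -m crank '{"claw":[0,0,0,0,0,0,0,0,0,0],"offset":[[0,0,0],[0,0,0],[0,0,0],[0,0,0],[0,0,0],[0,0,0],[0,0,0],[0,0,0],[0,0,0],[0,0,0]],"angular":[[0,0,-8.5],[0,0,-8.5],[0,0,-8.5],[0,0,-8.5],[0,0,-8.5],[0,0,-8.5],[0,0,-8.5],[0,0,-8.5],[0,0,-8.5],[0,0,-8.5]]}'
python3 -c "
from go import *
rep(*target([.5425,-.198,.27],155))"
```

```text
grip top two views (array([ 0.54152225, -0.19833498,  0.22045338]), np.float64(0.00035456910174799707))
plane .22 [[ 0.54165176 -0.19831481  0.22      ]] [[ 0.54103079 -0.19814527  0.22      ]]
t 0.10 tcp [ 0.2508 -0.6265  0.2446] open 0.0857 q [-1.23  0.12  1.44  0.    1.58 -0.04] F [ 0.3 -0.1  0.3]
units [14.33 -9.65 -0.83] deg [-0.000e+00 -1.000e-01 -1.332e+02] units in target axes [-2.77 17.05 -0.85]
clock: 1.1
tcp_pos: [0.4608, -0.3251, 0.265]
tcp_rot: [-3.079, -0.583, 0.005]
wrist_force: [-0.1, 0.1, 0.1]
opening: 0.0854
clock: 2.1
tcp_pos: [0.4629, -0.3197, 0.2622]
tcp_rot: [-1.848, -2.526, -0.006]
wrist_force: [0.3, -0.3, -0.7]
opening: 0.0854
t 2.10 tcp [ 0.4629 -0.3197  0.2622] open 0.0854 q [-0.65 -0.13  1.66  0.    1.62 -0.96] F [ 0.3 -0.3 -0.7]
units [ 3.06  3.75 -0.24] deg [  0.1  -0.8 -47.4] units in target axes [-0.69  4.8  -0.26]
```

```bash
python3 -m crank '{"claw":[0,0,0,0,0,0,0,0,0,0],"offset":[[0,0,0],[0,0,0],[0,0,0],[0,0,0],[0,0,0],[0,0,0],[-0.18,1,-0.1],[-0.18,1,0],[-0.18,1,0],[-0.18,1,0]],"angular":[[0,0,-7.9],[0,-0.1,-7.9],[0,-0.1,-7.9],[0,-0.1,-7.9],[0,-0.2,-7.9],[0,-0.2,-7.9],[0,0,0],[0,0,0],[0,0,0],[0,0,0]]}'
python3 - <<'E'
from go import *
m=env.camera_model('wrist');im,d=env.capture('wrist');cv2.imwrite('pics/w1.png',im);np.save('pics/w1.npy',d)
np.savez('pics/w1m.npz',**m)
rep(*target([.5415,-.198,.27],155))
# where the grip top should appear
w=np.array([.5415,-.198,.2204])-m['xyz'];c=R.from_rotvec(m['attitude']).inv().apply(w);th=np.arctan2(np.hypot(c[0],c[1]),-c[2]);k=m['fx']*th/np.hypot(c[0],c[1]);print('expect',m['cx']+k*c[0],m['cy']-k*c[1])
E
```

```text
clock: 3.1
tcp_pos: [0.5285, -0.2161, 0.2622]
tcp_rot: [-0.619, -3.076, -0.007]
wrist_force: [-1.0, -0.4, 0.0]
opening: 0.0853
t 3.15 tcp [ 0.5302 -0.213   0.262 ] open 0.0854 q [-0.43 -0.11  1.64  0.    1.62 -1.6 ] F [ 1.3  4.2 -0.7]
units [-0.15  0.61 -0.26] deg [ 0.3 -0.3  2.3] units in target axes [-0.13  0.61 -0.27]
expect 363.43934547563936 294.66178949227805
```

View pics/w1.png

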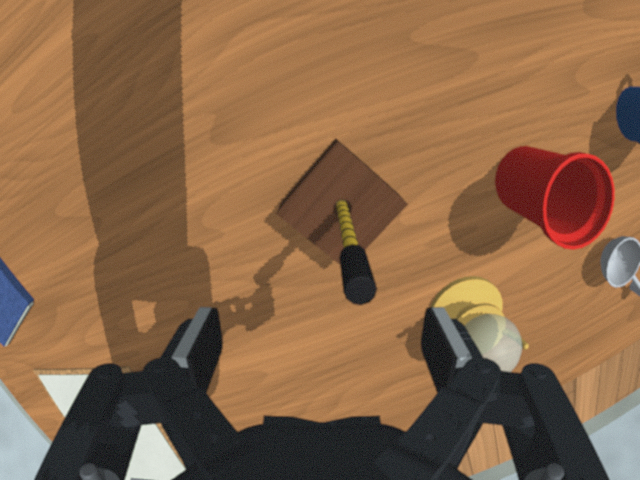

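The wrist view shows the grip's end at (361,290), against an expected (363,295). It lies between the fingers, whose pads are at (200,345) and (445,345), so it agrees with the two-view fix to within 2 mm.

```bash
python3 -m crank '{"claw":[0,0,0,0,0,0,0,0,0,0],"offset":[[-0.05,0.3,0],[-0.05,0.25,0],[0,0,0],[0,0,0.5],[0,0,0.6],[0,0,0.6],[0,0,0.5],[0,0,0],[0,0,0],[0,0,0]],"angular":[[0,0,1.2],[0,0,1],[0,0,0],[0,0,0],[0,0,0],[0,0,0],[0,0,0],[0,0,0],[0,0,0],[0,0,0]]}' 60
python3 - <<'E'
from go import *
rep(*target([.5415,-.198,.19],155))
E
```

```text
clock: 4.15
tcp_pos: [0.538, -0.1979, 0.1881]
tcp_rot: [-0.671, -3.061, -0.01]
wrist_force: [0.3, -0.3, 0.1]
opening: 0.0855
t 4.15 tcp [ 0.538  -0.1979  0.1881] open 0.0855 q [-0.4  -0.08  1.73  0.    1.5  -1.54] F [ 0.3 -0.3  0.1]
units [-0.11  0.04 -0.06] deg [ 0.2 -0.5  0.3] units in target axes [-0.11  0.04 -0.06]
```

Within 3.5 mm across the pads, so I'll centre it, close and lift straight up.

```bash
python3 -m crank '{"claw":[0,255,255,255,255,255,255,255,255,255],"offset":[[-0.1,0.05,0],[0,0,0],[0,0,0],[0,0,0],[0,0,0],[0,0,0],[0,0,0],[0,0,0],[0,0,0],[0,0,0]],"angular":[[0,-0.4,0],[0,0,0],[0,0,0],[0,0,0],[0,0,0],[0,0,0],[0,0,0],[0,0,0],[0,0,0],[0,0,0]]}' 60
python3 -m crank '{"claw":[255,255,255,255,255,255,255,255,255,255],"offset":[[0,0,-0.3],[0,0,-0.6],[0,0,-0.8],[0,0,-0.8],[0,0,-0.8],[0,0,-0.8],[0,0,-0.8],[0,0,-0.6],[0,0,0],[0,0,0]],"angular":[[0,0,0],[0,0,0],[0,0,0],[0,0,0],[0,0,0],[0,0,0],[0,0,0],[0,0,0],[0,0,0],[0,0,0]]}'
python3 - <<'E'
from go import *
m=env.camera_model('scene');im,d=env.capture('scene');cv2.imwrite('pics/s2.png',im);np.save('pics/s2.npy',d)
h=np.array([np.cos(np.radians(155)),np.sin(np.radians(155)),0])
rep(*target([.577,.2195,.36]+0.05*h,155))
E
```

```text
clock: 5.15
tcp_pos: [0.5425, -0.1982, 0.1908]
tcp_rot: [0.672, 3.066, 0.006]
wrist_force: [0.8, 0.1, 0.4]
opening: 0.0166
clock: 6.15
tcp_pos: [0.541, -0.1981, 0.3664]
tcp_rot: [0.672, 3.066, 0.006]
wrist_force: [0.0, -0.8, -1.1]
opening: 0.0166
t 6.20 tcp [ 0.5409 -0.1981  0.3664] open 0.0166 q [-0.4  -0.11  1.47  0.    1.77 -1.54] F [-0.7  0.3 -0.7]
units [ 6.4  13.16  0.26] deg [0.3 0.1 0.3] units in target axes [ 6.46 13.12  0.21]
```

View pics/s2.png

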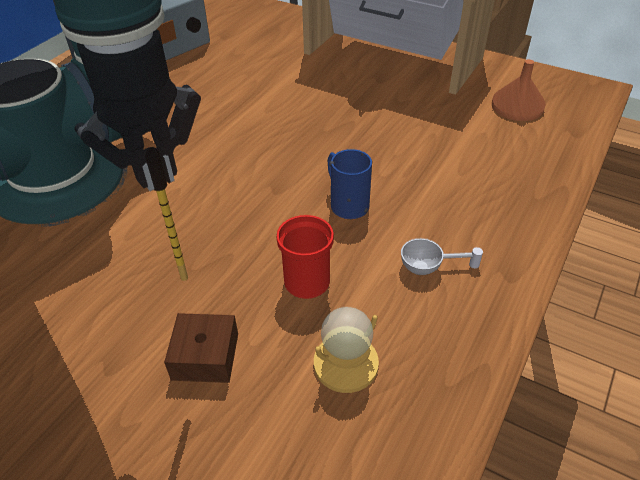

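The scene view shows the stick held straight under the gripper, with the foot at about (184,280) and the hole at (200,338) empty. The gauge, recorder, cup and mug haven't moved. I'll carry it towards the mug.

```bash
python3 -m crank '{"claw":[255,255,255,255,255,255,255,255,255,255],"offset":[[0.3,0.6,0],[0.5,1,0],[0.5,1,0],[0.5,1,0],[0.5,1,0],[0.5,1,0],[0.5,1,0],[0.5,1,0],[0.5,1,0],[0.5,1,0]],"angular":[[0,0,0],[0,0,0],[0,0,0],[0,0,0],[0,0,0],[0,0,0],[0,0,0],[0,0,0],[0,0,0],[0,0,0]]}'
cat >> go.py <<'E'
def stick(y,z,tilt=.4,back=0.,az=155,mug=(.577,.2195),L=.181,x=0.):
    "target with foot at mug-frame y (x), height z, drawn back along the rod"
    a=np.radians(az);h=np.array([np.cos(a),np.sin(a),0]);e=np.array([0,0,1.]);w=np.array([np.sin(a),-np.cos(a),0])
    return target(np.r_[mug,0]+y*h+x*w+z*e+(L+back)*(np.sin(tilt)*h+np.cos(tilt)*e),az,tilt)
E
python3 -c "
from go import *
p=stick(-.022,.007,back=.14);print(p[0]);rep(*p)"
```

```text
clock: 7.2
tcp_pos: [0.5281, 0.1322, 0.354]
tcp_rot: [-0.679, -3.055, -0.002]
wrist_force: [0.2, -0.7, -0.1]
opening: 0.0163
[0.48364732 0.26303107 0.30266058]
t 7.20 tcp [0.5281 0.1322 0.354 ] open 0.0163 q [ 0.2  -0.17  1.55  0.01  1.77 -0.94] F [ 0.2 -0.7 -0.1]
units [3.17 3.32 1.75] deg [ -0.1 -23.6  -0.1] units in target axes [3.6  3.33 0.34]
```

```bash
python3 -m crank '{"claw":[255,255,255,255,255,255,255,255,255,255],"offset":[[0.8,0.8,0],[0.8,0.8,0],[0.8,0.8,0],[0.7,0.8,0],[0,0,0],[0,0,0],[0,0,0],[0,0,0],[0,0,0],[0,0,0]],"angular":[[0,0,0],[0,0,0],[0,0,0],[0,0,0],[0,-6,0],[0,-6,0],[0,-6,0],[0,-5.6,0],[0,0,0],[0,0,0]]}'
python3 - <<'E'
from go import *
rep(*stick(-.022,.007,back=.14))
out={}
for n in('top','scene'):
    m=env.camera_model(n);im,d=env.capture(n);cv2.imwrite(f'pics/{n}3.png',im);np.save(f'pics/{n}3.npy',d)
    s=env.read_state();C=R.from_rotvec(s['tcp_rot']);P=s['tcp_pos']+C.apply([0,0,.181])
    c=R.from_rotvec(m['attitude']).inv().apply(P-m['xyz']);print(n,'foot expected px',m['cx']-m['fx']*c[0]/c[2],m['cy']+m['fy']*c[1]/c[2],P)
a=cv2.imread('pics/scene3.png')[90:290,180:447];b=cv2.imread('pics/top3.png')[200:400,120:387]
cv2.imwrite('pics/c3.png',cv2.resize(np.vstack([a,b]),None,fx=1.5,fy=1.5,interpolation=cv2.INTER_CUBIC))
E
```

```text
clock: 8.2
tcp_pos: [0.4794, 0.2676, 0.3409]
tcp_rot: [0.583, 2.687, -0.137]
wrist_force: [-0.8, 0.1, -1.3]
opening: 0.0167
t 8.20 tcp [0.4794 0.2676 0.3409] open 0.0167 q [ 0.64 -0.29  1.7  -0.36  1.54 -0.53] F [-0.8  0.1 -1.3]
units [ 0.32 -0.06  1.25] deg [-0.6  0.   0.6] units in target axes [ 0.32 -0.08  1.25]
top foot expected px 188.1114009537999 309.4135469961667 [0.54281221 0.23594053 0.1741431 ]
scene foot expected px 339.6467274135693 122.51814417402284 [0.54320816 0.23570364 0.17444202]
```

View pics/c3.png

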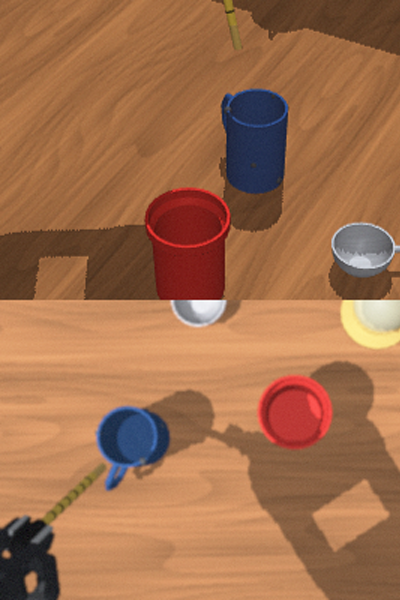

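In the crops the foot is at scene (338.7,122.7) and top (188,311). The tool pose predicts (339.6,122.5) and (188.1,309.4), so the stick sits true in the hand to within 1–2 mm. The mug and handle haven't moved. Now I'll insert it along its own axis.

```bash
python3 -m crank '{"claw":[255,255,255,255,255,255,255,255,255,255],"offset":[[0.16,-0.04,0.4],[0.16,-0.03,0.4],[0,0,0.4],[0,0,0],[0,0,0.5],[0,0,0.6],[0,0,0.6],[0,0,0.6],[0,0,0.6],[0,0,0]],"angular":[[-0.3,0,0.3],[-0.3,0,0.3],[0,0,0],[0,0,0],[0,0,0],[0,0,0],[0,0,0],[0,0,0],[0,0,0],[0,0,0]]}'
python3 -c "
from go import *
rep(*stick(-.022,.007))"
```

```text
clock: 9.3
tcp_pos: [0.5178, 0.2452, 0.2124]
tcp_rot: [0.603, 2.686, -0.121]
wrist_force: [-1.3, -0.0, -1.0]
opening: 0.0166
t 9.30 tcp [0.5178 0.2452 0.2124] open 0.0166 q [ 0.55 -0.23  1.86 -0.34  1.3  -0.52] F [-1.3 -0.  -1. ]
units [0.   0.06 1.39] deg [-0.1 -0.3 -0.3] units in target axes [0.01 0.06 1.39]
```

```bash
python3 -m crank '{"claw":[255,255,255,255,255,255,255,255,255,255],"offset":[[0,0.06,0.4],[0,0,0.3],[0,0,0.2],[0,0,0.15],[0,0,0.1],[0,0,0.07],[0,0,0],[0,0,0],[0,0,0],[0,0,0]],"angular":[[0,0,0],[0,0,0],[0,0,0],[0,0,0],[0,0,0],[0,0,0],[0,0,0],[0,0,0],[0,0,0],[0,0,0]]}'
python3 - <<'E'
from go import *
rep(*stick(-.022,.007))
for n in('top','scene'):
    im,d=env.capture(n);cv2.imwrite(f'pics/{n}4.png',im)
a=cv2.imread('pics/scene4.png')[90:290,180:447];b=cv2.imread('pics/top4.png')[200:400,120:387]
cv2.imwrite('pics/c4.png',cv2.resize(np.vstack([a,b]),None,fx=1.5,fy=1.5,interpolation=cv2.INTER_CUBIC))
E
```

```text
clock: 10.3
tcp_pos: [0.533, 0.2411, 0.1785]
tcp_rot: [0.602, 2.684, -0.118]
wrist_force: [0.4, 0.0, -0.3]
opening: 0.0166
t 10.30 tcp [0.533  0.2411 0.1785] open 0.0166 q [ 0.53 -0.19  1.88 -0.34  1.23 -0.52] F [ 0.4  0.  -0.3]
units [ 0.04 -0.03  0.15] deg [ 0.  -0.2 -0.3] units in target axes [ 0.04 -0.03  0.15]
```

View pics/c4.png

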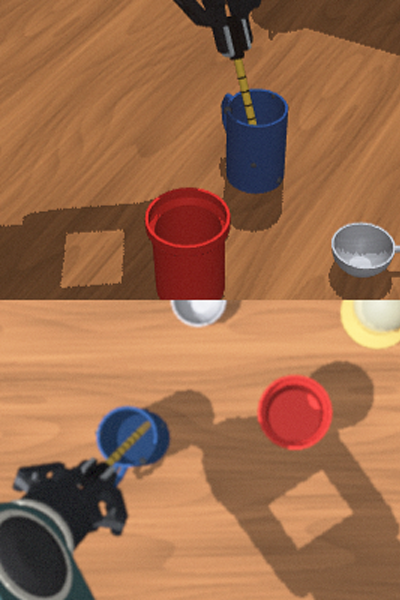

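The crops show the stick inside the mug, leaning towards the handle, with the foot at the far side of the bottom (top crop (148,425)). The mug hasn't moved. By the tool pose the foot is about 4–5 mm above the bottom, so I'll creep down until the force rises.

```bash
python3 -m crank '{"claw":[255,255,255,255,255,255,255,255,255,255],"offset":[[0,0,0.05],[0,0,0.05],[0,0,0.04],[0,0,0],[0,0,0],[0,0,0],[0,0,0],[0,0,0],[0,0,0],[0,0,0]],"angular":[[0,0,0],[0,0,0],[0,0,0],[0,0,0],[0,0,0],[0,0,0],[0,0,0],[0,0,0],[0,0,0],[0,0,0]]}'
python3 -c "
from go import *
rep(*stick(-.022,.007))"
```

```text
clock: 11.4
tcp_pos: [0.5346, 0.2404, 0.1743]
tcp_rot: [0.602, 2.684, -0.118]
wrist_force: [0.2, 0.7, -0.1]
opening: 0.0165
t 11.40 tcp [0.5346 0.2404 0.1743] open 0.0165 q [ 0.53 -0.18  1.88 -0.34  1.23 -0.52] F [ 0.2  0.7 -0.1]
units [ 0.04 -0.03  0.  ] deg [ 0.  -0.1 -0.3] units in target axes [ 0.04 -0.03  0.  ]
```

```bash
python3 -m crank '{"claw":[255,255,255,255,255,255,255,255,255,255],"offset":[[0,0,0.04],[0,0,0],[0,0,0.03],[0,0,0],[0,0,0],[0,0,0],[0,0,0],[0,0,0],[0,0,0],[0,0,0]],"angular":[[0,0,0],[0,0,0],[0,0,0],[0,0,0],[0,0,0],[0,0,0],[0,0,0],[0,0,0],[0,0,0],[0,0,0]]}'
python3 -c "
from go import *
rep(*stick(-.022,.007))"
```

```text
clock: 12.4
tcp_pos: [0.5357, 0.2402, 0.1736]
tcp_rot: [0.602, 2.683, -0.116]
wrist_force: [-1.1, 0.3, 3.0]
opening: 0.0167
t 12.40 tcp [0.5357 0.2402 0.1736] open 0.0167 q [ 0.53 -0.18  1.88 -0.35  1.22 -0.52] F [-1.1  0.3  3. ]
units [ 0.07 -0.05 -0.03] deg [ 0.1 -0.1 -0.3] units in target axes [ 0.07 -0.05 -0.03]
```

Contact: vertical force is 3 N and the tool has stopped advancing, so the foot is on the bottom while still held. Releasing now, then backing out along the rod.

```bash
python3 -m crank '{"claw":[200,170,150,120,90,60,30,0,0,0],"offset":[[0,0,0],[0,0,0],[0,0,0],[0,0,0],[0,0,0],[0,0,0],[0,0,0],[0,0,0],[0,0,0],[0,0,0]],"angular":[[0,0,0],[0,0,0],[0,0,0],[0,0,0],[0,0,0],[0,0,0],[0,0,0],[0,0,0],[0,0,0],[0,0,0]]}'
python3 -m crank '{"claw":[0,0,0,0,0,0,0,0,0,0],"offset":[[0,0,0],[0,0,0],[0,0,-0.3],[0,0,-0.5],[0,0,-0.7],[0,0,-0.8],[0,0,-0.8],[0,0,-0.8],[0,0,-0.8],[0,0,0]],"angular":[[0,0,0],[0,0,0],[0,0,0],[0,0,0],[0,0,0],[0,0,0],[0,0,0],[0,0,0],[0,0,0],[0,0,0]]}'
python3 - <<'E'
from go import *
rep(*stick(-.022,.007,back=.14))
M={}
for n in('top','scene'):
    im,d=env.capture(n);cv2.imwrite(f'pics/{n}5.png',im);np.save(f'pics/{n}5.npy',d)
a=cv2.imread('pics/scene5.png')[90:290,180:447];b=cv2.imread('pics/top5.png')[200:400,120:387]
cv2.imwrite('pics/c5.png',cv2.resize(np.vstack([a,b]),None,fx=1.5,fy=1.5,interpolation=cv2.INTER_CUBIC))
E
```

```text
clock: 13.4
tcp_pos: [0.5356, 0.2401, 0.1727]
tcp_rot: [0.602, 2.683, -0.117]
wrist_force: [0.2, -0.1, -0.5]
opening: 0.0856
clock: 14.4
tcp_pos: [0.4812, 0.2645, 0.3162]
tcp_rot: [0.603, 2.681, -0.111]
wrist_force: [1.2, 0.5, 0.1]
opening: 0.0854
t 14.40 tcp [0.4812 0.2645 0.3162] open 0.0854 q [ 0.63 -0.3   1.75 -0.35  1.49 -0.51] F [1.2 0.5 0.1]
units [ 0.09 -0.01  0.45] deg [ 0.3 -0.  -0.4] units in target axes [ 0.09 -0.01  0.45]
```

View pics/c5.png

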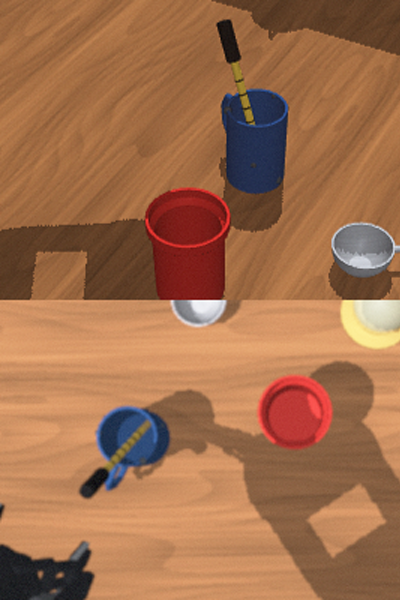

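The stick leans in the upright mug on the handle side and the gripper is clear. I'll measure the lean from two views.

Run:
```python
from go import *
t,s=env.camera_model('top'),env.camera_model('scene')
def ctr(n,f,b):
    im=cv2.imread(f'pics/{n}5.png');m=np.zeros((480,640),np.uint8);x0,x1,y0,y1=b;m[y0:y1,x0:x1]=f(im)[y0:y1,x0:x1]
    k,l,st,c=cv2.connectedComponentsWithStats(m);i=1+st[1:,4].argmax();return c[i],st[i]
blk=lambda im:(im.max(2)<50).astype(np.uint8)
a,sa=ctr('top',blk,(165,200,305,340));b,sb=ctr('scene',blk,(315,350,95,140));print(a,sa,b,sb)
g,e=two(t,a,s,b);print('grip centre',g,'gap',e)
mug={}
for n,m,bx in(('top',t,(175,245,260,335)),('scene',s,(320,385,140,225))):
    im=cv2.imread(f'pics/{n}5.png');h=hsv(im);k=np.zeros((480,640),bool);k[bx[2]:bx[3],bx[0]:bx[1]]=1
    k&=(abs(h[...,0].astype(int)-112)<14)&(h[...,1]>120);p,_=deproj(m,np.load(f'pics/{n}5.npy'),k)
    c,r=circ(p[p[:,2]>.104]);q=p[(np.hypot(*(p[:,:2]-c).T)>.045)&(p[:,2]>.03)];az=np.arctan2(*(q.mean(0)[:2]-c)[::-1]);mug[n]=(c,az);print(n,c,r,np.degrees(az),'rim z',np.median(p[p[:,2]>.104,2]))
c=(mug['top'][0]+mug['scene'][0])/2;az=(mug['top'][1]+mug['scene'][1])/2
y=np.array([np.cos(az),np.sin(az)]);x=np.array([y[1],-y[0]])
# yellow part low point: bend line from grip through rim crossing, by depth
h=hsv(cv2.imread('pics/top5.png'));k=np.zeros((480,640),bool);k[265:335,165:240]=1;k&=(abs(h[...,0].astype(int)-27)<7)&(h[...,1]>120)&(h[...,2]>70)
p,_=deproj(t,np.load('pics/top5.npy'),k)
d=p-np.r_[c,0];d=d[(np.abs(np.c_[d[:,:2]@x])[:,0]<.03)&(d[:,2]>.01)];P=np.c_[d[:,:2]@x,d[:,:2]@y,d[:,2]]
G=np.r_[(g[:2]-c)@x,(g[:2]-c)@y,g[2]]
A=np.polyfit(P[:,2],P[:,:2],1);f=lambda z:A[0]*z+A[1]
print('grip in mug frame',G,'line at grip',f(G[2]),'n',len(P),'zrange',P[:,2].min(),P[:,2].max());sl=np.hypot(*A[0]);print('tilt',np.arctan(sl),'foot',f(.007),'mark',f(.007+.115*np.cos(np.arctan(sl))))
```

```text
[182.73913043 321.37888199] [174 313  18  18 161] [331.99610895 116.85992218] [325 103  15  29 257]
grip centre [0.5224019  0.24527012 0.17409428] gap 0.00018696622951285054
top [0.57502321 0.22043631] 0.03574262672198275 154.56213935357732 rim z 0.11023526975353959
scene [0.57725756 0.21845223] 0.03573442374740512 155.86747194232467 rim z 0.10927624745142428
grip in mug frame [0.00091882 0.05961506 0.17409428] line at grip [-7.04466926e-05  5.47450660e-02] n 142 zrange 0.02220581069851635 0.1587607711239698
tilt 0.4634259872038319 foot [-0.00095373 -0.02875112] mark [-0.00040994  0.02265277]
```

Tilt is 0.46 rad and the mark is at x ≈ 0, y ≈ 0.023 (limit 0.018). The grip height of 0.174 matches a foot on the bottom (0.173 expected). The mug is at its starting place and the rim is level at 0.110. I'm handing in.

```bash
python3 -c "
from cell import env
print(env.hand_in(), env.read_state()['clock'])"
```

```text
the job is handed in; nothing more can be done
the job is handed in; nothing more can be done
```

The job is handed in and, by my last checks, the dipstick is leaning in the mug as asked. I gripped it by its black grip, lifted it from the block, and carried it over to the mug. I then tilted it about 0.4 rad towards the handle and pushed it in along its own axis. I let go only after the foot was on the bottom: the vertical force rose to 3 N and the tool stopped advancing. I handed in at about 14.5 s.

**Last checks:**
- **Lean:** the tilt is about 0.46 rad, the foot is about 29 mm from the mug's axis on the side away from the handle, and the 115 mm mark is at x ≈ 0, y ≈ 23 mm (needs more than 18 mm).
- **Foot on the bottom:** the grip centre is at 0.174 m, against 0.173 m expected with the foot on the bottom.
- **Mug:** its rim is at 0.110 m and its position is unchanged, with the two cameras within about 3 mm of each other.
- **Robot:** the gripper was open and clear of the stick, with wrist force about zero.

**Disagreements:** the line fitted to the yellow part misses the triangulated grip centre by about 5 mm in y. By that grip position the lean could be slightly larger, still inside the limits.

**Not measured:** the rain gauge, sunshine recorder and wind cup looked unmoved in the pictures, but I did not measure them again. The last crops show the gauge in full and only parts of the recorder and the cup.

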